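# Hang a printed sled on the sprung hook of a pull-off rig

### The arm

A 7-joint arm with a two-finger parallel gripper is mounted at the origin on the work surface. World frame = base frame: x ahead of the robot, y to its left, z up, the work surface at z = 0. Lengths are in m, angles in rad, forces in N, time in s.
With the tool pointing down it reaches from about 0.425 to 0.925 m from the base axis. Payload 6.8 kg.
Tool frame: the origin (TCP) lies midway between the tips of the shut fingers; the grasp point (between the pads) lies r.grip_point_offset behind it (r.grip_point_offset is the distance from the TCP to the grasp point, in m); z points along the fingers, y is the direction in which the jaws open and shut (so a half turn about z gives the same grasp; the last joint's range is limited). The gripper opens to 85 mm and grips with 20 to 120 N. Pads are 22 mm wide; open, the fingers measure 114 mm over their backs; the gripper's body (76 mm by 85 mm) begins 54 mm behind the grasp point. The pads swing forward as they close: fully open they stand 13 mm farther back than shut.
Start: joints at [-1.328, 0.477, 0.022, 1.555, -0.011, 1.109, -0.083], TCP at [0.232, 0.634, 0.231] pointing down, gripper open.
Joint ranges: [-2.96, 2.96], [-0.34, 2.1], [-1.41, 1.46], [0.24, 2.44], [-1.37, 4.51], [0.17, 1.92], [-2.96, 2.96]. Speed limits (rad/s): [2.39, 2.39, 3.14, 3.14, 3.14, 3.14, 3.14].

### API

Orientations are given as a rotation vector (axis times angle).
In Python, from bench import r gives the robot as it stands. The module is installed in compiled form; this text tells all that it offers.
- The arm moves only by the tool play_rows, never from a script. Its argument "deltas" is a list of rows, each a list of 3 entries, a list of its own where there are three numbers: the finger opening in mm, from 0 to 85.4, then the shift along the tool's x, y, z in mm, then the turn, a rotation vector about the tool's x, y, z in rad. A call has 1 to 8 rows; each row is the pose to reach, as a shift and turn from the pose measured when the call began, along the tool's axes at that moment; what a row does not reach only later rows make up. A row lasts 1/8 s, in which the tool goes at most 62.5 mm and 10.7 degrees, less where a joint would pass 70% of its speed; a pose out of reach is approached as far as the arm can. A call with a gripper value outside its range is refused whole. The fingers move at their own pace and stop on an object; "squeeze" is the grip in N (left out, the last holds). Time passes only in rows, so rows that repeat a pose let the fingers close. It gives the time, the measured TCP pose, the force and the opening at its end, in the units of the state.
- r.get_obs(): the state, without advancing time (a new reading comes with each control period).
- r.grab_frame(name): name is "scene" or "top" or "wrist"; returns (picture, depth): 480x640x3 uint8, red, green, blue; 480x640 float32, m along the optical axis (not along the pixel's ray), 0 where there is no reading.
- r.camera_model(name): a dict with "mtx" (3x3 intrinsics, pixels), "rvec" (rotation vector, rad) and "tvec" (3), from world to camera coordinates, as OpenCV has them; the wrist camera has in their place "T_tool_cam" (4x4, takes a point from camera to tool coordinates, whose origin is the TCP and whose axes are the flange's). Camera axes: x right, y down, z forward; pixel columns grow to the right and rows downward; lengths in m; the calibration is good to about 2 mm. A picture is of the moment at which its call begins: read the wrist's pose just before it. camera_model takes no time and is no camera call.
- r.hand_in(): hands the job in, once; it reports no verdict.
The state is a dict: "clock": time; "joints": joint angles; "qvel": joint speeds; "tau": joint torques, N m; "tcp_pos": TCP position; "orientation": TCP orientation; "contact_force": force on the tool from outside, world axes, zero at the start; "moment": the same for the moment, N m; "grip_width": finger opening in m.
Only numpy, scipy, OpenCV 4.12 (cv2) and the standard library are available. Lean on these libraries where they do the work, as an engineer would, in place of code of your own. Each camera call takes 0.05 s, during which the arm holds its last target. There are 200 camera calls.

### The job

Hang the grey printed sled on the rig's spring-loaded hook: with the fingers shut, push the red pad right down to its stop to drop the hook and, keeping it down, slide the carriage toward the sled only until you feel the hook's stem touch the sled's crossbar, then ease the pad up slowly so that the hook catches the bar and lifts the sled off the floor of its nest. Be gentle with the pad and the sled, do not touch the sled with the fingers, leave the sled hanging, and leave everything else where it is.

Things in the scene. Friction and masses are not known exactly. Their poses are not given: they have to be found in the camera images.
- rig: fixed hook rig: aluminium plate 170 x 250 x 12 mm; twin-rod rail up to 103 mm high, 50 mm on its -x side; open blue nest (walls 18 mm high above the plate) for the sled, centred at x +30, y +45 mm. Origin: centre of the plate's underside; z up; its +y is the way the carriage slides toward the sled
- carriage: carriage with a blue upright barrel; slides only along the rig's y (about 1.5 N friction, 140 mm travel) and stays where left; starts within 40 mm of its -y end, hook well short of the sled's bar; its other end stop lies beyond the bar. Origin: on the barrel's and hook stem's axis, level with the rig's underside, over rig x +30 mm; axes as the rig's
- nose (a point): the flat underside of the barrel's nose, on the stem's axis, 69 mm above the rig's underside: the hook pulls a caught bar up against it, which lifts the sled 10 mm
- plunger (a joint): how far pad and hook are down, m: 0 at rest, 0.022 at the stop (thin rubber); spring about 6 N at 0, 11.5 N at the stop. The lip of the hook clears the bar only in the last 2 to 3 mm. With the bar caught it stays at about 0.006; an empty hook goes back to 0. Let go suddenly, the hook snaps up and knocks the bar
- hook (a point): middle of the brass hook's mouth, on top of its foot, 6 mm to rig +y of the stem's axis. Hook moves with the pad; 10 mm wide (rig x); stem 4 mm thick along y; foot 4 mm thick, reaching to +y; mouth 8 mm long between the stem and an upturned lip about 5 mm high
- pad (a point): centre of the red push pad's flat top, on the stem's axis, 160 mm above the rig's underside at rest. Pad 44 mm (rig x) by 48 mm (rig y), a ridge 6 mm high and 9 mm wide along its +y and -y edges: a flat 30 mm gap between them to push in, open along rig x. Nothing else near stands above 130 mm
- sled: loose grey printed sled, base 44 (x) x 70 (y) x 18 mm, in the nest with 1 mm play; bonded on it a small steel block with two uprights 22 mm apart and between them a level crossbar, 6 mm thick, along x, axis 44 mm above the underside. Block and bar sit up to 18 mm off the base's middle along y, either way, not measured: feel for the bar. 0.12 to 0.2 kg in all. Origin: centre of the base's underside; axes as the rig's
- gear_a: bystander: small grey gear, 28 mm across, 8 mm high, lying on the rig plate; leave it alone. Origin: underside
- gear_b: bystander: small orange gear, 24 mm across, 8 mm high, lying on the rig plate; leave it alone. Origin: underside
- resin_bottle: bystander: black bottle 72 mm across, 190 mm tall; leave it alone. Origin: underside
- rinse_bottle: bystander: white bottle 66 mm across, 170 mm tall; leave it alone. Origin: underside
- parts_cup: bystander: steel cup 70 mm across, 60 mm tall; leave it alone. Origin: underside
- scraper: bystander: scraper with orange handle, 190 mm long; leave it alone. Origin: underside
- test_gear: bystander: grey gear, 60 mm across, 14 mm high; leave it alone. Origin: underside

How it is judged:
By the outcome, as a careful person would: the job done as asked, in the order asked, and still so for the second after the job is handed in, with the robot touching nothing.
It also fails if it takes over 72 s, if anything falls off the work surface, if the arm or the gripper's body presses on something with over 40 N, if the wrist force passes 120 N, or if a joint passes its speed limit or range.

## Working session

There is one attempt and no reset: what is moved stays moved. The work goes in short steps, Python scripts to look and compute and a tool call to move; the robot and the scene stay as the last step left them, time stands still between calls to the robot, and variables do not carry over. Pictures are saved under pics/ and viewed, about 8 in all and at most 12, crops included, and the job is handed in when it is done.

Besides the shell and the picture viewer there is one more tool, called by a JSON object that holds its "api" and its "payload". play_rows: Moves the arm, as the interface text tells. Its arguments: {"type":"object","properties":{"deltas":{"type":"array"},"squeeze":{"type":"number"}},"required":["deltas"]}

```bash
mkdir -p pics; cat > h.py <<'E'
import numpy as np, cv2
from scipy.spatial.transform import Rotation as R
from bench import r
def grab(n):
    o=r.get_obs(); im,d=r.grab_frame(n); m=r.camera_model(n); K=np.array(m["mtx"])
    if n=="wrist":
        T=np.eye(4);T[:3,:3]=R.from_rotvec(o["orientation"]).as_matrix();T[:3,3]=o["tcp_pos"];T=T@np.array(m["T_tool_cam"])
    else:
        C=np.eye(4);C[:3,:3]=cv2.Rodrigues(np.array(m["rvec"],float))[0];C[:3,3]=np.ravel(m["tvec"]);T=np.linalg.inv(C)
    np.savez(f"/tmp/{n}.npz",im=im,d=d,K=K,T=T)
    return im,d,K,T
def cloud(d,K,T):
    v,u=np.indices(d.shape); P=np.stack([(u-K[0,2])/K[0,0]*d,(v-K[1,2])/K[1,1]*d,d],-1)
    P=P@T[:3,:3].T+T[:3,3]; P[d==0]=np.nan; return P
E
python3 - <<'E'
from h import *
print(r.get_obs(), r.grip_point_offset)
for n in("scene","top"):
    im,d,K,T=grab(n); cv2.imwrite(f"pics/{n}1.png",im[...,::-1]); print(n,T.round(3).tolist())
E
```

```text
{'clock': 0.0, 'joints': array([-1.32810485,  0.47779538,  0.02234786,  1.55645683, -0.01148831,
        1.10926534, -0.08308665]), 'qvel': array([ 9.39403075e-05, -1.78510408e-03, -1.19249689e-03, -2.17219511e-04,
       -3.34897899e-04,  6.57693260e-04,  9.83458550e-05]), 'tau': array([-8.40138346e-04, -5.96447933e+01,  1.60758700e+00, -2.81190777e+01,
        1.24991246e-02,  9.52859817e-03, -1.95204825e-05]), 'tcp_pos': array([0.23177861, 0.63333717, 0.23032675]), 'orientation': array([-5.48120782e-01, -3.09323606e+00,  2.80962059e-03]), 'contact_force': array([ 0.02872424, -0.43898227,  0.81406655]), 'moment': array([ 0.04876304, -0.05375963, -0.00948904]), 'grip_width': 0.08520776487149555} 0.0187
scene [[0.875, 0.376, -0.305, 0.949], [0.484, -0.691, 0.538, -0.619], [-0.008, -0.618, -0.786, 1.085], [0.0, 0.0, 0.0, 1.0]]
top [[-0.009, -0.996, 0.086, 0.452], [-1.0, 0.011, 0.017, 0.012], [-0.018, -0.085, -0.996, 1.228], [0.0, 0.0, 0.0, 1.0]]
```

View pics/scene1.png

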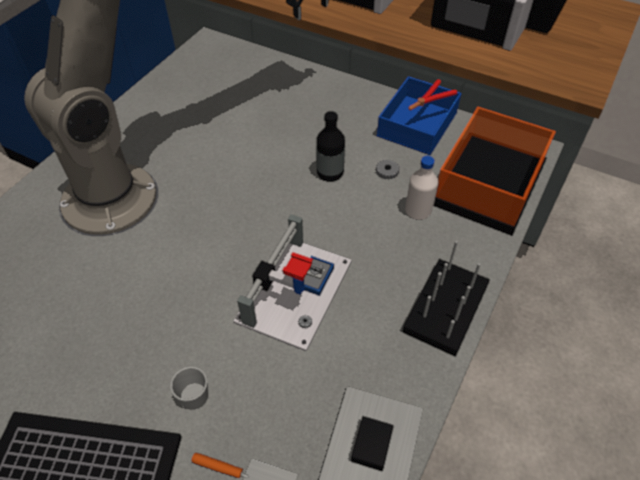

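View pics/top1.png

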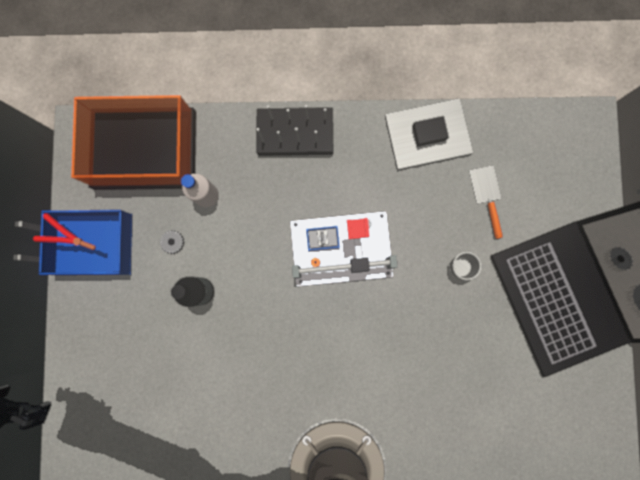

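The top view shows the rig with its rail on the robot side. The red pad is near (358,229), the nest and sled near (323,238), and rig +y runs left in the image. Next I measure these from depth.

```bash
python3 - <<'E'
from h import *
for n in("scene","top"):
    z=np.load(f"/tmp/{n}.npz"); im,d,K,T=[z[k] for k in("im","d","K","T")]
    P=cloud(d,K,T); i=im.astype(int)
    near=(abs(P[...,0]-0.57)<.25)&(abs(P[...,1])<.2)
    red=(i[...,0]>150)&(i[...,1]<80)&(i[...,2]<80)&near
    Q=P[red]; Q=Q[(Q[:,2]>.12)]; h=np.median(Q[:,2])
    print(n,"pad",len(Q),np.median(Q,0).round(4),Q.min(0).round(3),Q.max(0).round(3),np.percentile(Q[:,2],[5,25,50,75,95]).round(4))
    print(" minrect",cv2.minAreaRect((Q[:,:2]*1000).astype(np.float32)))
    pl=near&(P[...,2]>.006)&(P[...,2]<.019)&(i.min(-1)>150)
    m=pl.astype(np.uint8); N,l,s,c=cv2.connectedComponentsWithStats(m); k=1+s[1:,4].argmax()
    Q=P[l==k]; print(" plate",len(Q),np.median(Q[:,2]).round(4),cv2.minAreaRect((Q[:,:2]*1000).astype(np.float32)))
    ys,xs=np.where(l==k); y0,y1,x0,x1=ys.min()-30,ys.max()+10,xs.min()-10,xs.max()+10
    cv2.imwrite(f"pics/{n}_c.png",cv2.resize(im[y0:y1,x0:x1,::-1],None,fx=4,fy=4,interpolation=cv2.INTER_CUBIC)); print(x0,y0,x1,y1)
E
python3 -c "
import cv2,numpy as np
a=cv2.imread('pics/scene_c.png');b=cv2.imread('pics/top_c.png')
s=min(1,398/a.shape[1]);a=cv2.resize(a,None,fx=s,fy=s);s=min(1,398/b.shape[1]);b=cv2.resize(b,None,fx=s,fy=s)
H=max(len(a),len(b));o=np.zeros((H,800,3),np.uint8);o[:len(a),:a.shape[1]]=a;o[:len(b),400:400+b.shape[1]]=b
cv2.imwrite('pics/both.png',o)"
```

```text
scene pad 373 [ 0.5869 -0.0518  0.1613] [ 0.563 -0.078  0.155] [ 0.609 -0.029  0.17 ] [0.1572 0.1592 0.1613 0.1651 0.1677]
 minrect ((586.4717407226562, -53.97321701049805), (42.62754821777344, 48.64511489868164), 7.2310709953308105)
 plate 3312 0.0117 ((566.7318115234375, -17.671630859375), (142.11549377441406, 252.2987518310547), 5.205766677856445)
244 214 360 358
  return _methods._mean(a, axis=axis, dtype=dtype,
  ret = ret.dtype.type(ret / rcount)
  ret = um.true_divide(
Traceback (most recent call last):
ValueError: zero-size array to reduction operation minimum which has no identity
[ WARN:0@0.026] global loadsave.cpp:275 findDecoder imread_('pics/top_c.png'): can't open/read file: check file path/integrity
Traceback (most recent call last):
AttributeError: 'NoneType' object has no attribute 'shape'
```

```bash
python3 - <<'E'
from h import *
z=np.load("/tmp/top.npz"); im,d,K,T=[z[k] for k in("im","d","K","T")]
P=cloud(d,K,T); print(im[229,358],d[229,358],P[229,358]); i=im.astype(int)
red=(i[...,0]>1.8*i[...,1])&(i[...,0]>120)&(i[...,2]<110)&(P[...,2]>.14)
red[:200]=0;red[260:]=0;red[:,:340]=0;red[:,380:]=0
Q=P[red];print(len(Q),np.median(Q,0),cv2.minAreaRect((Q[:,:2]*1000).astype(np.float32)))
pl=(P[...,2]>.004)&(P[...,2]<.022)&(i.min(-1)>140); pl[:205]=0;pl[295:]=0;pl[:,:280]=0;pl[:,400:]=0
Q=P[pl];print(len(Q),cv2.minAreaRect((Q[:,:2]*1000).astype(np.float32)))
cv2.imwrite("pics/b.png",cv2.resize(im[200:295,282:402,::-1],None,fx=6,fy=6,interpolation=cv2.INTER_CUBIC))
E
```

```text
[239  90  87] 1.0735161 [ 0.58318466 -0.05330208  0.16039611]
342 [ 0.58445077 -0.05300091  0.16198912] ((583.55615234375, -52.562889099121094), (40.42060089111328, 43.80310821533203), 4.307610988616943)
4370 ((550.564453125, -13.708572387695312), (308.611328125, 231.33120727539062), 89.4936294555664)
```

View pics/b.png

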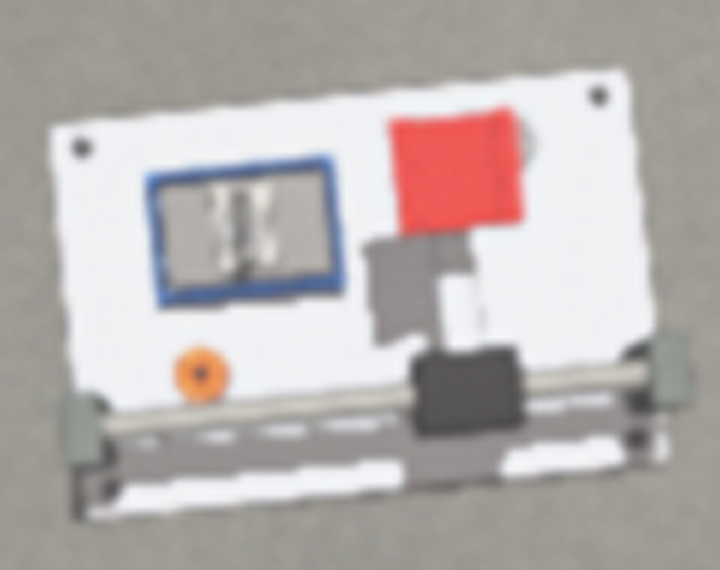

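The crop shows the crossbar near (243,230), almost at the sled's middle. The pad is well short of it on the -y side. I estimate the rig yaw at about +5.3° and the pad at about (0.585, -0.053). I'll lift, shut the fingers and travel over.

{"api": "play_rows", "payload": {"deltas": [[0,[-15,-14,-35],[0,0,0.06]],[0,[-55,-50,-70],[0,0,0.16]],[0,[-97,-90,-70],[0,0,0.26]],[0,[-140,-130,-70],[0,0,0.36]],[0,[-184,-170,-70],[0,0,0.46]],[0,[-228,-211,-70],[0,0,0.56]],[0,[-272,-251,-70],[0,0,0.66]],[0,[-314,-290,-70],[0,0,0.74]]], "squeeze": 30}}

```text
clock: 1.1
tcp_pos: [0.4275, 0.2512, 0.3008]
orientation: [1.634, 2.683, -0.003]
contact_force: [0.5, 1.0, 0.0]
grip_width: -0.0
```

```bash
cat >> h.py <<'E'
YAW=np.radians(5.3)
def plan(x,y,z,yaw=YAW):
    o=r.get_obs(); M=R.from_rotvec(o["orientation"])
    a=yaw; X=np.array([-np.sin(a),np.cos(a),0]); Z=np.array([0,0,-1.]); G=R.from_matrix(np.c_[X,np.cross(Z,X),Z])
    print("t",o["clock"],"tcp",np.round(o["tcp_pos"],4),"F",np.round(o["contact_force"],2),"w",o["grip_width"])
    print("shift mm",(M.inv().apply(np.array([x,y,z])-o["tcp_pos"])*1000).round(1),"turn",(M.inv()*G).as_rotvec().round(4))
E
python3 -c "
from h import *
plan(.585,-.0535,.26)"
```

```text
t 1.1 tcp [0.4275 0.2512 0.3008] F [0.48 0.97 0.03] w -5.859542184861656e-06
shift mm [-3.429e+02  1.000e-01  4.120e+01] turn [-0.001   0.0014  0.3844]
```

{"api": "play_rows", "payload": {"deltas": [[0,[-55,0,0],[0,0,0.1]],[0,[-112,0,0],[0,0,0.2]],[0,[-170,0,0],[0,0,0.3]],[0,[-230,0,5],[-0.001,0.0014,0.384]],[0,[-285,0,12],[-0.001,0.0014,0.384]],[0,[-325,0,20],[-0.001,0.0014,0.384]],[0,[-343,0,21],[-0.001,0.0014,0.384]],[0,[-343,0,21],[-0.001,0.0014,0.384]]]}}

```text
clock: 2.1
tcp_pos: [0.5849, -0.0542, 0.28]
orientation: [-2.118, -2.32, 0.001]
contact_force: [0.4, 0.1, -0.0]
grip_width: -0.0004
```

```bash
python3 - <<'E'
from h import *
plan(.585,-.0535,.19)
im,d,K,T=grab("wrist"); P=cloud(d,K,T); i=im.astype(int); print(T.round(3).tolist())
red=(i[...,0]>1.8*i[...,1])&(i[...,0]>100)&(i[...,2]<110)&(P[...,2]>.14)
Q=P[red];print(len(Q),np.median(Q,0),cv2.minAreaRect((Q[:,:2]*1000).astype(np.float32)))
cv2.imwrite("pics/w1.png",im[...,::-1])
E
```

```text
t 2.1 tcp [ 0.5849 -0.0542  0.28  ] F [ 0.38  0.11 -0.01] w -0.0003848489033860228
shift mm [ 0.7  0.2 90. ] turn [-0.0007  0.0002 -0.0013]
[[0.996, 0.087, 0.025, 0.579], [0.091, -0.957, -0.275, 0.016], [-0.0, 0.276, -0.961, 0.422], [0.0, 0.0, 0.0, 1.0]]
3496 [ 0.58469507 -0.05131924  0.16036269] ((584.7699584960938, -51.42755126953125), (43.49504852294922, 47.54972839355469), 5.054844379425049)
```

View pics/w1.png

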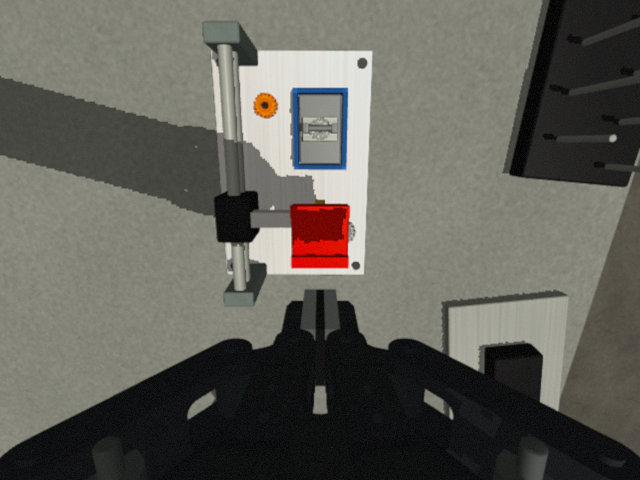

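The wrist view shows the pad at (320,236), the sled in the nest at (319,128) with the crossbar across its middle, and the brass hook just showing at (320,202). The pad centre is (0.5848, -0.0517) at z 0.160, which agrees with the size and height given.

```bash
python3 - <<'E'
from h import *
z=np.load("/tmp/wrist.npz"); im,d,K,T=[z[k] for k in("im","d","K","T")]
P=cloud(d,K,T)
for v in range(116,142,2): print(v,P[v,319].round(4),im[v,319])
a=YAW
def rig(p): 
    q=p[:2]-np.array([.5848,-.0517]); return np.round([q@[np.cos(a),np.sin(a)],q@[-np.sin(a),np.cos(a)]],4)
i=im.astype(int); bl=(i[...,2]>1.6*i[...,0])&(i[...,2]>80)&(P[...,2]>.02)&(P[...,2]<.05)
Q=P[bl]; Q=Q[Q[:,1]>-.03]; rc=cv2.minAreaRect((Q[:,:2]*1000).astype(np.float32)); print(rc, rig(np.array(rc[0])/1000))
print("barlike",[ (v,rig(P[v,319]),P[v,319,2].round(3)) for v in range(120,138,2)])
plan(.5848,-.0517,.175)
E
```

```text
116 [0.5755 0.0432 0.0296] [139 138 131]
118 [0.5758 0.0408 0.0366] [169 170 158]
120 [0.576  0.0386 0.0398] [148 147 141]
122 [0.5761 0.0368 0.0386] [174 175 168]
124 [0.5763 0.0348 0.0397] [126 127 122]
126 [0.5766 0.0321 0.0577] [106 108 104]
128 [0.5768 0.0302 0.059 ] [135 138 131]
130 [0.5769 0.0284 0.0583] [91 91 86]
132 [0.577  0.027  0.0418] [117 118 113]
134 [0.5772 0.0251 0.0387] [149 151 142]
136 [0.5774 0.0231 0.0388] [174 172 165]
138 [0.5775 0.0212 0.0398] [163 164 155]
140 [0.5777 0.0192 0.0377] [155 157 147]
((577.3041381835938, 30.30603790283203), (56.73490524291992, 80.4739990234375), 5.049775123596191) [0.0001 0.0823]
barlike [(120, array([-0.0005,  0.0908]), np.float64(0.04)), (122, array([-0.0005,  0.0889]), np.float64(0.039)), (124, array([-0.0005,  0.0869]), np.float64(0.04)), (126, array([-0.0004,  0.0842]), np.float64(0.058)), (128, array([-0.0004,  0.0823]), np.float64(0.059)), (130, array([-0.0004,  0.0804]), np.float64(0.058)), (132, array([-0.0005,  0.0791]), np.float64(0.042)), (134, array([-0.0005,  0.0772]), np.float64(0.039)), (136, array([-0.0005,  0.0752]), np.float64(0.039))]
t 2.15 tcp [ 0.5848 -0.0526  0.2801] F [ 0.51  0.09 -0.33] w -2.564709397206454e-05
shift mm [  0.8   0.2 105.1] turn [-0.0006 -0.0007  0.0009]
```

{"api": "play_rows", "payload": {"deltas": [[0,[0.8,0.2,40],[0,0,0]],[0,[0.8,0.2,80],[0,0,0]],[0,[0.8,0.2,105],[0,0,0]],[0,[0.8,0.2,112],[0,0,0]],[0,[0.8,0.2,115],[0,0,0]],[0,[0.8,0.2,117],[0,0,0]],[0,[0.8,0.2,118],[0,0,0]],[0,[0.8,0.2,118],[0,0,0]]]}}

```text
clock: 3.15
tcp_pos: [0.5851, -0.0518, 0.1625]
orientation: [-2.115, -2.322, -0.001]
contact_force: [-0.2, -0.1, 0.3]
grip_width: 0.0002
```

{"api": "play_rows", "payload": {"deltas": [[0,[0,0,1],[0,0,0]],[0,[0,0,2],[0,0,0]],[0,[0,0,3],[0,0,0]],[0,[0,0,4],[0,0,0]],[0,[0,0,5],[0,0,0]],[0,[0,0,6],[0,0,0]],[0,[0,0,7],[0,0,0]],[0,[0,0,8],[0,0,0]]]}}

```text
clock: 4.15
tcp_pos: [0.5852, -0.0518, 0.1551]
orientation: [-2.115, -2.322, -0.002]
contact_force: [-2.1, 0.4, 6.9]
grip_width: 0.0003
```

{"api": "play_rows", "payload": {"deltas": [[0,[0,0,2],[0,0,0]],[0,[0,0,4],[0,0,0]],[0,[0,0,6],[0,0,0]],[0,[0,0,8],[0,0,0]],[0,[0,0,10],[0,0,0]],[0,[0,0,12],[0,0,0]],[0,[0,0,14],[0,0,0]],[0,[0,0,14.5],[0,0,0]]]}}

```text
clock: 5.15
tcp_pos: [0.5852, -0.0518, 0.1415]
orientation: [-2.115, -2.321, -0.003]
contact_force: [-3.6, 1.9, 10.5]
grip_width: 0.0002
```

{"api": "play_rows", "payload": {"deltas": [[0,[0,0,1.5],[0,0,0]],[0,[0,0,2.2],[0,0,0]],[0,[0,0,2.8],[0,0,0]],[0,[0,0,3.3],[0,0,0]],[0,[0,0,3.8],[0,0,0]],[0,[0,0,4.2],[0,0,0]]]}}

```text
clock: 5.9
tcp_pos: [0.5853, -0.0518, 0.1384]
orientation: [-2.115, -2.321, -0.004]
contact_force: [-4.8, 0.8, 11.6]
grip_width: 0.0001
```

{"api": "play_rows", "payload": {"deltas": [[0,[0,0,1.3],[0,0,0]],[0,[0,0,1.8],[0,0,0]],[0,[0,0,2.2],[0,0,0]],[0,[0,0,2.2],[0,0,0]]]}}

```text
clock: 6.4
tcp_pos: [0.5853, -0.0521, 0.138]
orientation: [-2.115, -2.32, -0.005]
contact_force: [-6.2, 0.2, 17.2]
grip_width: -0.0
```

{"api": "play_rows", "payload": {"deltas": [[0,[2,0,1.8],[0,0,0]],[0,[6,0,1.8],[0,0,0]],[0,[11,0,1.8],[0,0,0]],[0,[17,0,1.8],[0,0,0]],[0,[23,0,1.8],[0,0,0]],[0,[29,0,1.8],[0,0,0]],[0,[34,0,1.8],[0,0,0]],[0,[36,0,1.8],[0,0,0]]]}}

```text
clock: 7.4
tcp_pos: [0.5822, -0.0172, 0.1381]
orientation: [-2.117, -2.32, -0.006]
contact_force: [-5.6, -2.0, 14.4]
grip_width: -0.0003
```

{"api": "play_rows", "payload": {"deltas": [[0,[3,0,2],[0,0,0]],[0,[7,0,2],[0,0,0]],[0,[12,0,2],[0,0,0]],[0,[17,0,2],[0,0,0]],[0,[22,0,2],[0,0,0]],[0,[26,0,2],[0,0,0]],[0,[29,0,2],[0,0,0]],[0,[30,0,2],[0,0,0]]]}}

```text
clock: 8.4
tcp_pos: [0.5797, 0.0117, 0.138]
orientation: [-2.118, -2.319, -0.006]
contact_force: [-6.3, -1.8, 16.7]
grip_width: 0.0003
```

```bash
python3 - <<'E'
from h import *
a=YAW; p0=np.array([.5848,-.0517])
o=r.get_obs(); print((o["tcp_pos"][:2]-p0)@[-np.sin(a),np.cos(a)],(o["tcp_pos"][:2]-p0)@[np.cos(a),np.sin(a)],o["contact_force"],o["tcp_pos"])
im,d,K,T=grab("wrist"); P=cloud(d,K,T);i=im.astype(int)
red=(i[...,0]>1.8*i[...,1])&(i[...,0]>80)&(i[...,2]<110)&(P[...,2]>.12)
Q=P[red];print(len(Q),cv2.minAreaRect((Q[:,:2]*1000).astype(np.float32)),Q[:,2].min(),np.percentile(Q[:,2],[5,50,95]))
im2=im[60:280,200:440]; cv2.imwrite("pics/w2.png",cv2.resize(im2[...,::-1],None,fx=2.5,fy=2.5))
E
```

```text
0.06362686935665413 0.0007501287521253538 [-6.34724931 -1.84407315 16.68452228] [0.57966967 0.01172414 0.13800892]
5311 ((578.6211547851562, 16.128862380981445), (43.9718017578125, 40.21468734741211), 5.396914482116699) 0.1294024964423723 [0.13509503 0.1389023  0.14424716]
```

View pics/w2.png

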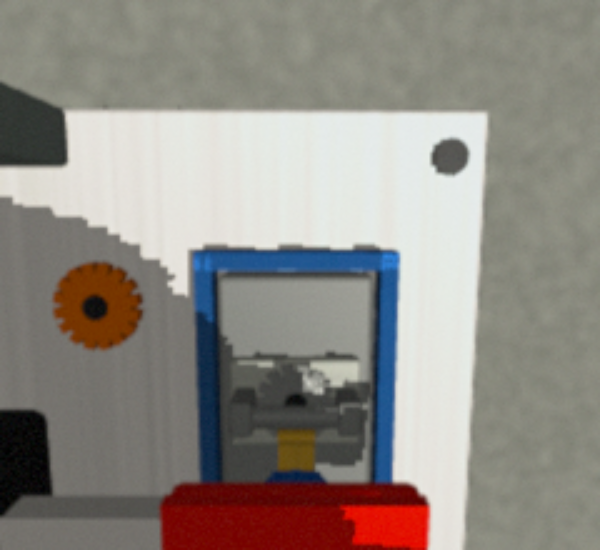

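The crop shows the brass foot at (297,455) going under the crossbar at (297,418). Next I move in small steps and watch the y force.

{"api": "play_rows", "payload": {"deltas": [[0,[1.5,0,2],[0,0,0]],[0,[3,0,2],[0,0,0]],[0,[4.5,0,2],[0,0,0]],[0,[6,0,2],[0,0,0]],[0,[7,0,2],[0,0,0]],[0,[8,0,2],[0,0,0]],[0,[8.5,0,2],[0,0,0]]]}}

```text
clock: 9.32
tcp_pos: [0.5791, 0.0191, 0.138]
orientation: [-2.119, -2.318, -0.007]
contact_force: [-6.9, -2.4, 18.1]
grip_width: -0.0002
```

{"api": "play_rows", "payload": {"deltas": [[0,[1,0,2],[0,0,0]],[0,[1.5,0,2],[0,0,0]],[0,[2,0,2],[0,0,0]]]}}

```text
clock: 9.7
tcp_pos: [0.579, 0.0198, 0.138]
orientation: [-2.121, -2.317, -0.007]
contact_force: [-7.0, -1.8, 19.6]
grip_width: -0.0001
```

{"api": "play_rows", "payload": {"deltas": [[0,[0.5,0,2],[0,0,0]],[0,[1,0,2],[0,0,0]],[0,[1.5,0,2],[0,0,0]]]}}

```text
clock: 10.07
tcp_pos: [0.5789, 0.0201, 0.138]
orientation: [-2.122, -2.316, -0.008]
contact_force: [-6.8, -2.4, 19.1]
grip_width: 0.0001
```

{"api": "play_rows", "payload": {"deltas": [[0,[1,0,1.6],[0,0,0]],[0,[1.6,0,1.6],[0,0,0]],[0,[2.2,0,1.6],[0,0,0]],[0,[2.8,0,1.6],[0,0,0]]]}}

```text
clock: 10.58
tcp_pos: [0.5788, 0.0218, 0.138]
orientation: [-2.123, -2.315, -0.008]
contact_force: [-6.9, -2.6, 16.1]
grip_width: 0.0004
```

{"api": "play_rows", "payload": {"deltas": [[0,[1,0,1.7],[0,0,0]],[0,[1.6,0,1.7],[0,0,0]],[0,[2.2,0,1.7],[0,0,0]]]}}

```text
clock: 10.95
tcp_pos: [0.5787, 0.0228, 0.138]
orientation: [-2.125, -2.314, -0.008]
contact_force: [-5.7, -2.6, 17.1]
grip_width: 0.0003
```

{"api": "play_rows", "payload": {"deltas": [[0,[1,0,1.7],[0,0,0]],[0,[1.6,0,1.7],[0,0,0]],[0,[2.2,0,1.7],[0,0,0]]]}}

```text
clock: 11.32
tcp_pos: [0.5786, 0.0238, 0.138]
orientation: [2.126, 2.313, 0.009]
contact_force: [-6.2, -2.0, 17.6]
grip_width: 0.0004
```

{"api": "play_rows", "payload": {"deltas": [[0,[1,0,1.6],[0,0,0]],[0,[1.5,0,1.6],[0,0,0]],[0,[2,0,1.6],[0,0,0]]]}}

```text
clock: 11.7
tcp_pos: [0.5785, 0.0247, 0.138]
orientation: [2.127, 2.312, 0.009]
contact_force: [-4.7, -2.3, 15.8]
grip_width: -0.0005
```

{"api": "play_rows", "payload": {"deltas": [[0,[1,0,1.6],[0,0,0]],[0,[1.5,0,1.6],[0,0,0]],[0,[1.9,0,1.6],[0,0,0]]]}}

```text
clock: 12.08
tcp_pos: [0.5785, 0.0255, 0.1381]
orientation: [2.128, 2.31, 0.009]
contact_force: [-5.9, -1.1, 15.9]
grip_width: 0.0002
```

{"api": "play_rows", "payload": {"deltas": [[0,[1,0,1.6],[0,0,0]],[0,[1.5,0,1.6],[0,0,0]],[0,[1.9,0,1.6],[0,0,0]]]}}

```text
clock: 12.45
tcp_pos: [0.5785, 0.0259, 0.138]
orientation: [2.129, 2.309, 0.009]
contact_force: [-5.7, -2.8, 15.2]
grip_width: -0.0002
```

{"api": "play_rows", "payload": {"deltas": [[0,[1,0,1.6],[0,0,0]],[0,[1.5,0,1.6],[0,0,0]],[0,[1.9,0,1.6],[0,0,0]]]}}

```text
clock: 12.82
tcp_pos: [0.5784, 0.0263, 0.138]
orientation: [2.13, 2.307, 0.009]
contact_force: [-6.2, -3.0, 15.6]
grip_width: -0.0002
```

```bash
python3 - <<'E'
from h import *
im,d,K,T=grab("wrist"); F=[r.get_obs()["contact_force"]]
for k in range(3): r.grab_frame("wrist"); F.append(r.get_obs()["contact_force"])
print(np.round(F,2), r.get_obs()["tcp_pos"])
im2=im[40:240,220:420]; cv2.imwrite("pics/w3.png",cv2.resize(im2[...,::-1],None,fx=3,fy=3))
P=cloud(d,K,T);i=im.astype(int)
bl=(i[...,2]>1.6*i[...,0])&(i[...,2]>60)&(P[...,2]>.02)&(P[...,2]<.05)
Q=P[bl]; print(np.percentile(Q[:,1],99.5))
E
```

```text
[[-5.67 -3.02 15.51]
 [-6.31 -2.59 16.06]
 [-6.89 -2.65 15.44]
 [-5.8  -1.47 16.1 ]] [0.57842266 0.02634196 0.13803739]
0.07291915060311557
```

View pics/w3.png

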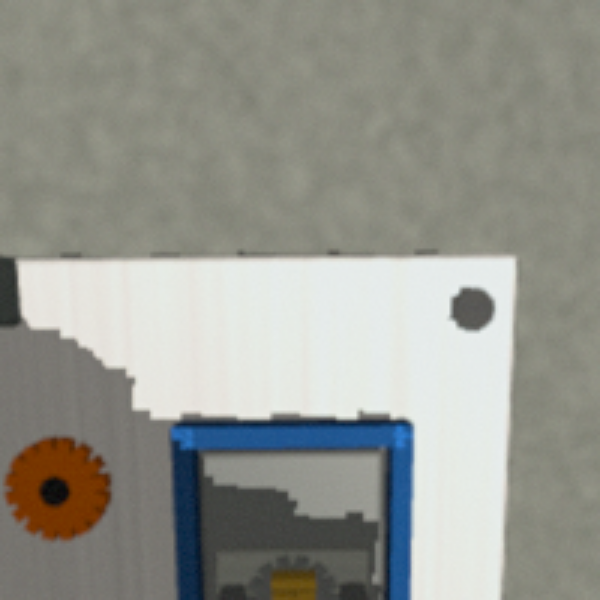

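{"api": "play_rows", "payload": {"deltas": [[0,[1,0,1.6],[0,0,0]],[0,[1.5,0,1.6],[0,0,0]],[0,[1.9,0,1.6],[0,0,0]],[0,[1.9,0,1.6],[0,0,0]]]}}

```text
clock: 13.52
tcp_pos: [0.5784, 0.0268, 0.138]
orientation: [2.131, 2.305, 0.009]
contact_force: [-5.7, -2.9, 15.2]
grip_width: 0.0003
```

The same commanded step now moves the carriage 0.4–0.5 mm instead of 0.8–1.0 mm. Resistance rose to about 2.9 N from 2.2 N, starting at 77.5 mm of travel, where vision puts stem contact at 77.3 mm. So the stem is touching the bar. I stop the slide, relax the side push and ease the pad up.

{"api": "play_rows", "payload": {"deltas": [[0,[0.3,0,1.6],[0,0,0]],[0,[0,0,1.2],[0,0,0]],[0,[0,0,0.8],[0,0,0]],[0,[0,0,0.3],[0,0,0]],[0,[0,0,-0.2],[0,0,0]],[0,[0,0,-0.7],[0,0,0]],[0,[0,0,-1.2],[0,0,0]],[0,[0,0,-1.7],[0,0,0]]]}}

```text
clock: 14.52
tcp_pos: [0.5784, 0.0267, 0.1408]
orientation: [2.132, 2.306, 0.009]
contact_force: [-4.7, -0.1, 9.9]
grip_width: -0.0002
```

{"api": "play_rows", "payload": {"deltas": [[0,[0,0,0.6],[0,0,0]],[0,[0,0,0.1],[0,0,0]],[0,[0,0,-0.4],[0,0,0]],[0,[0,0,-0.9],[0,0,0]],[0,[0,0,-1.4],[0,0,0]],[0,[0,0,-1.9],[0,0,0]],[0,[0,0,-2.4],[0,0,0]],[0,[0,0,-2.9],[0,0,0]]]}}

```text
clock: 15.52
tcp_pos: [0.5784, 0.0266, 0.1444]
orientation: [2.132, 2.306, 0.01]
contact_force: [-3.6, 0.3, 8.5]
grip_width: 0.0
```

{"api": "play_rows", "payload": {"deltas": [[0,[0,0,0.5],[0,0,0]],[0,[0,0,0],[0,0,0]],[0,[0,0,-0.5],[0,0,0]],[0,[0,0,-1.0],[0,0,0]],[0,[0,0,-1.5],[0,0,0]],[0,[0,0,-2.0],[0,0,0]],[0,[0,0,-2.5],[0,0,0]],[0,[0,0,-3.0],[0,0,0]]]}}

```text
clock: 16.52
tcp_pos: [0.5784, 0.0266, 0.1481]
orientation: [2.132, 2.306, 0.011]
contact_force: [-2.8, -0.3, 6.7]
grip_width: 0.0001
```

The force at 12 mm down is 6.7 N. The spring alone would give about 9 N, so the hook is carrying the sled. I keep easing.

{"api": "play_rows", "payload": {"deltas": [[0,[0,0,0.3],[0,0,0]],[0,[0,0,-0.2],[0,0,0]],[0,[0,0,-0.7],[0,0,0]],[0,[0,0,-1.2],[0,0,0]],[0,[0,0,-1.7],[0,0,0]],[0,[0,0,-2.2],[0,0,0]],[0,[0,0,-2.7],[0,0,0]],[0,[0,0,-3.2],[0,0,0]]]}}

```text
clock: 17.52
tcp_pos: [0.5784, 0.0266, 0.1518]
orientation: [2.133, 2.306, 0.011]
contact_force: [-2.0, -0.1, 6.4]
grip_width: 0.0
```

{"api": "play_rows", "payload": {"deltas": [[0,[0,0,0.2],[0,0,0]],[0,[0,0,-0.2],[0,0,0]],[0,[0,0,-0.6],[0,0,0]],[0,[0,0,-1.0],[0,0,0]],[0,[0,0,-1.4],[0,0,0]],[0,[0,0,-1.8],[0,0,0]],[0,[0,0,-2.2],[0,0,0]],[0,[0,0,-2.6],[0,0,0]]]}}

```text
clock: 18.52
tcp_pos: [0.5784, 0.0266, 0.1545]
orientation: [2.133, 2.306, 0.011]
contact_force: [-1.6, 0.6, 1.5]
grip_width: 0.0002
```

{"api": "play_rows", "payload": {"deltas": [[0,[0,0,-0.4],[0,0,0]],[0,[0,0,-0.8],[0,0,0]],[0,[0,0,-1.2],[0,0,0]],[0,[0,0,-1.6],[0,0,0]],[0,[0,0,-2.2],[0,0,0]],[0,[0,0,-3],[0,0,0]],[0,[0,0,-5],[0,0,0]],[0,[0,0,-8],[0,0,0]]]}}

```text
clock: 19.52
tcp_pos: [0.5783, 0.0266, 0.1627]
orientation: [2.133, 2.306, 0.011]
contact_force: [-0.5, 0.9, 0.2]
grip_width: 0.0001
```

{"api": "play_rows", "payload": {"deltas": [[0,[0,0,-8],[0,0,0]],[0,[0,0,-20],[0,0,0]],[0,[0,0,-45],[0,0,0]],[0,[0,0,-80],[0,0,0]],[0,[0,0,-110],[0,0,0]],[0,[0,0,-120],[0,0,0]],[0,[0,0,-120],[0,0,0]]]}}

```text
clock: 20.4
tcp_pos: [0.5778, 0.0261, 0.283]
orientation: [2.132, 2.306, 0.013]
contact_force: [0.2, -0.9, -0.6]
grip_width: 0.0
```

```bash
python3 - <<'E'
from h import *
for n in("wrist","scene","top"):
    im,d,K,T=grab(n); P=cloud(d,K,T); i=im.astype(int)
    near=(abs(P[...,0]-.578)<.04)&(abs(P[...,1]-.026)<.06)
    red=(i[...,0]>1.8*i[...,1])&(i[...,0]>80)&(i[...,2]<110)&(P[...,2]>.12)&near
    Q=P[red];print(n,len(Q),cv2.minAreaRect((Q[:,:2]*1000).astype(np.float32)) if len(Q) else 0,np.percentile(Q[:,2],[5,25,50,75,95]).round(4) if len(Q) else 0)
    g=near&(P[...,1]>.052)&(P[...,1]<.06)&(abs(P[...,0]-.575)<.015); print(" sled top z",np.median(P[g][:,2]),g.sum())
    if n=="wrist": a=cv2.resize(im[100:380,180:460,::-1],(390,390))
    if n=="scene": b=cv2.resize(im[210:350,230:370,::-1],(390,390),interpolation=cv2.INTER_CUBIC)
cv2.imwrite("pics/f.png",np.hstack([a,b])); o=r.get_obs(); print(o["tcp_pos"],o["contact_force"],o["clock"])
E
```

```text
wrist 3395 ((577.6040649414062, 26.857648849487305), (43.463623046875, 48.06299591064453), 5.519718170166016) [0.153  0.154  0.1548 0.1598 0.1608]
 sled top z 0.039857447182165606 210
scene 457 ((579.124267578125, 24.637046813964844), (45.39181137084961, 48.99982452392578), 5.9221930503845215) [0.15   0.1532 0.1551 0.1588 0.1618]
 sled top z 0.6502332018759613 65
top 0 0 0
 sled top z 0.6594525466464278 138
[0.57691715 0.02609016 0.28140186] [-0.00261864 -0.09014757 -0.31339955] 20.55
```

View pics/f.png

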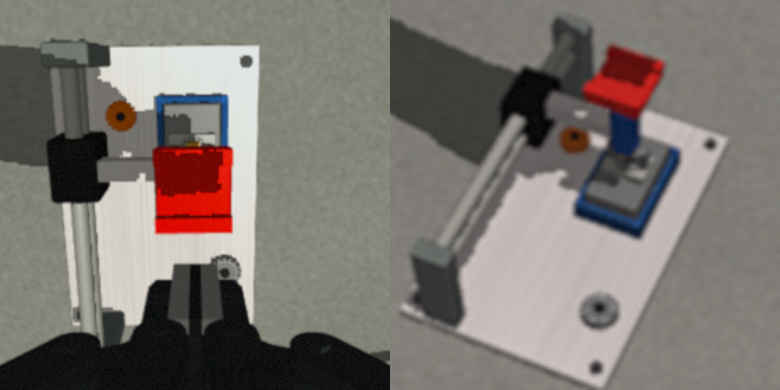

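The wrist and scene crops show the carriage over the sled, with the sled standing proud of the nest and both gears in place. The pad flat sits at z 0.154, so the plunger is at 6 mm. The sled top reads 0.040 against about 0.030 before, a 10 mm lift.

```bash
python3 -c "
from bench import r
print(r.hand_in())"
```

```text
the job is handed in; nothing more can be done
None
```

The sled is hanging on the hook, and the job was handed in at about 20.5 s on the robot's clock.

**What I did:**
- With the fingers shut, I pushed the pad to its stop. The downward force stayed between 14 and 20 N while I held it there.
- I slid the carriage about 78 mm, until the resistance rose from about 2.2 to 2.9 N.
- I released the side push and eased the pad up at about 4 mm/s, then backed straight off.

**Last checks:**
- **Plunger:** the pad's flat sits at z 0.154, which puts the plunger at 6 mm, the value for a caught bar.
- **Lift:** the sled's top is at about 0.040, against about 0.030 before, so it rose the expected 10 mm.
- **Surroundings:** both gears are in place, and the robot is clear of the rig at z 0.28.

**Weak or disagreeing checks:**
- **Bar contact:** the force step was small against noise of about 0.5 N. The shorter steps and the camera estimate of 77.3 mm supported it, so the stem may have pushed the sled about 1 mm within its play.
- **Scene and top cameras:** the final sled-height readings from both were blocked by the arm. The top camera did not see the pad either. The lift rests on the wrist camera alone. The scene camera agreed with it on pad height.

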